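# Build a crispbread and cheese stack and ring for tea

## Task

Take the crispbread that stands on edge in the little rack and lay it flat on a free part of the wooden board, so that you can take it again by its rim. Then, on the plate, set the cheese round on the crispbread that is already there and the crispbread from the board on top of the cheese, each put down flat (not dropped or tipped into place) so that the three make one neat stack in the middle of the plate. Finally press the call bell's plunger right down to its stop and let it come up again; leave the plate, the tea glass with its saucer and the mill standing where they are.

Things in the scene. Friction and masses are not known exactly. Their poses are not given: they have to be found in the camera images.
- plate: loose blue ceramic plate, 184 mm across, 17 mm high; origin at the centre of its underside, z up. Its flat inner floor is 6 mm above the origin and about 105 mm across; the sloping rim is 17 mm high.
- bottom_crispbread: round crispbread, light brown with dark dots, 64 mm diameter, 12 mm thick, lying in the middle of the plate at the start; origin at its centre, z along its axis (thickness).
- cheese: round hard cheese, yellow faces and red wax rim, 64 mm diameter, 16 mm thick, lying flat on one end of the wooden board at the start; origin at its centre, z along its axis (thickness).
- top_crispbread: round crispbread just like the other, 64 mm diameter, 12 mm thick, standing on edge in the rack's groove at the start; origin at its centre, z along its axis (thickness), which is level while it stands. Either face may be up.
- rack: fixed small pale wooden rack, 60 (x) by 90 (y) mm, 30 mm high; origin at the centre of its underside. A groove 14 mm wide runs along its y axis between two 10 mm walls whose tops are 30 mm high; the groove's floor is 8 mm high, so the crispbread standing in it reaches 72 mm high, and 42 mm of it show above the walls. Low chocks keep it from rolling.
- board: fixed wooden board, 170 (x) by 240 (y) by 15 mm thick; origin at the centre of its underside, z up. The cheese lies on its -y half; the +y half is free.
- bell_top (a point): centre of the top of the brass plunger button (26 mm diameter) on a fixed chrome call bell 86 mm across; 70 mm above the table when up. It moves down with the plunger.
- bell_plunger (a joint): plunger travel of the call bell in m: 0 is up, 0.008 is down at its stop; a spring of about 5 N at the stop brings it back.
- tea_glass: bystander: stainless steel tea glass, 64 mm diameter, 85 mm high, standing on a saucer; origin at the centre of its underside.
- saucer: bystander: white saucer, 120 mm across, 10 mm high, under the tea glass; origin at the centre of its underside.
- mill: bystander: black plastic mill with a toggle switch, 72 mm diameter, 166 mm high; origin at the centre of its underside.
Things that resemble listed ones, but are neither listed nor needed, are in the scene too. What is shaped like the top_crispbread but green is not meant.

How it is judged:
By the outcome, as a careful person would: the job done as asked, in the order asked, and still so for the second after the job is handed in, with the robot touching nothing.
It also fails if it takes over 70 s, if anything falls off the work surface, if the arm or the gripper's body presses on something with over 40 N, if the wrist force passes 120 N, or if a joint passes its speed limit or range.

## Robot

A 6-joint arm with a two-finger parallel gripper is mounted at the origin on the work surface. World frame = base frame: x ahead of the robot, y to its left, z up, the work surface at z = 0. Lengths are in mm, angles in degrees, forces in N, time in s.
With the tool pointing down it reaches from about 325 to 775 mm from the base axis. Payload 5.5 kg.
Tool frame: the origin (TCP) lies at the very end of the fingers, on their centre line; the grasp point (between the pads) lies 19 mm behind it; z points along the fingers, y is the line along which they close (so a half turn about z gives the same grasp; the last joint's range is limited). The gripper opens to 88 mm and grips with 3 to 60 N. Pads are 20 mm wide; open, the fingers measure 115 mm over their backs; the gripper's body (75 mm by 178 mm) begins 61 mm behind the grasp point.
Start: joints at [-71.774, 5.22, 70.514, -0, 104.267, -3.249], TCP at [219.652, -558.363, 222.631] pointing down, gripper open.
Joint ranges: [-164.24, 164.24], [-49.07, 125.15], [9.68, 141.18], [-86.29, 266.29], [3.28, 154.24], [-151.56, 151.56]. Speed limits (degrees/s): [147.25, 147.25, 172.46, 180, 180, 180].

## Interface

Orientations are given as [roll, pitch, yaw] about the fixed x, y, z axes, in that order (R = Rz(yaw) Ry(pitch) Rx(roll)).
In Python, from workcell import telemetry, capture, r gives the robot as it stands.
- The arm moves only by the tool jog_arm, never from a script. Its argument "increments" is a list that holds one entry, the list of rows, each a list of 5 numbers: the shift along the tool's x, y, z in m, then the turn about the tool's z in degrees, then the opening, from 0 (shut) to 1 (fully open). A call has 1 to 10 rows; each row shifts and turns the commanded pose from where the row before left it, along the tool's axes as they then stand; what a row does not reach is not made up. A row lasts 1/10 s, in which the tool goes at most 50 mm and 8.59 degrees, less where a joint would pass 70% of its speed; a pose out of reach is approached as far as the arm can. A call with a gripper value outside its range is refused whole. The fingers move at their own pace and stop on an object; "newtons" is the grip in N (left out, the last holds). Time passes only in rows, so rows that do not move let the fingers close. It gives the time, the measured TCP pose, the force, the opening and the grip force at its end, in the units of the state.
- telemetry.state(): the state, without advancing time (a new reading comes with each control period).
- capture(name): name is "scene" or "side" or "wrist"; returns a dict with "frame" (384x512x3 uint8, red, green, blue), "depth" (384x512 float32, mm along the optical axis (not along the pixel's ray), 0 where there is no reading), "vertical_fov" (degrees; the focal length in pixels is half the picture's height over the tangent of half this angle, whatever the lens; pixels are square), "cx", "cy" (the principal point, pixels), "k1" (the pictures are not rectified: a ray, as slopes to the right and down, at radius r is drawn at 1 + k1 r^2 times it, then the intrinsics apply), "world_from_camera" (4x4, takes a point from camera to world coordinates); the wrist camera has in their place "tool_from_camera" (4x4, takes a point from camera to tool coordinates, whose origin is the TCP and whose axes are the flange's). Camera axes: x right, y down, z forward; pixel columns grow to the right and rows downward; lengths in mm; the calibration is good to about 2 mm. A picture is of the moment at which its call begins: read the wrist's pose just before it.
- r.job_done(): hands the job in; it is judged then, once.
The state is a dict: "time": time; "joint_pos": joint angles; "joint_vel": joint speeds; "effort": joint torques, N m; "eef_pos": TCP position; "orientation": TCP orientation; "contact_force": force on the tool from outside, world axes, zero at the start; "moment": the same for the moment, N m; "width": opening from 0.0 (shut) to 1.0 (fully open); "grip_force": force on a finger pad.
Only numpy, scipy, OpenCV 4.12 (cv2) and the standard library are available. Lean on these libraries where they do the work, as an engineer would, in place of code of your own. Each camera call takes 0.05 s, during which the arm holds its last target. There are 200 camera calls.

## Working session

There is one attempt and no reset: what is moved stays moved. The work goes in short steps, Python scripts to look and compute and a tool call to move; the robot and the scene stay as the last step left them, time stands still between calls to the robot, and variables do not carry over. Pictures are saved under pics/ and viewed, at most 10 in all, crops included, and the job is handed in when it is done.

Besides the shell and the picture viewer there is one more tool, called by a JSON object that holds its "api" and its "payload", one argument or row to a line. jog_arm: Moves the arm, as the interface text tells. Its arguments: {"type":"object","properties":{"increments":{"type":"array"},"newtons":{"type":"number"}},"required":["increments"]}

```bash
mkdir -p pics; ls; cat > h.py <<'E'
import numpy as np, cv2
from workcell import telemetry, capture, r
from scipy.spatial.transform import Rotation as R
def Tw(c,st=None):
    if 'world_from_camera' in c: return np.array(c['world_from_camera'])
    T=np.eye(4);T[:3,:3]=R.from_euler('xyz',st['orientation'],degrees=True).as_matrix();T[:3,3]=st['eef_pos']
    return T@np.array(c['tool_from_camera'])
def rays(c,uv):
    f=192/np.tan(np.radians(c['vertical_fov']/2))
    K=np.array([[f,0,c['cx']],[0,f,c['cy']],[0,0,1.]])
    p=cv2.undistortPoints(np.asarray(uv,float).reshape(-1,1,2),K,np.array([c['k1'],0,0,0.]))[:,0]
    return np.c_[p,np.ones(len(p))]
def plane(c,T,uv,z):
    d=rays(c,uv)@T[:3,:3].T;o=T[:3,3]
    return o+d*((z-o[2])/d[:,2])[:,None]
def cloud(c,T):
    v,u=np.mgrid[0:384,0:512]
    d=rays(c,np.c_[u.ravel(),v.ravel()])*c['depth'].reshape(-1,1)
    P=d@T[:3,:3].T+T[:3,3]; P[c['depth'].ravel()==0]=np.nan
    return P.reshape(384,512,3)
def save(n,f): cv2.imwrite('pics/'+n,f[:,:,::-1])
E
python3 - <<'E'
from h import *
import pickle
s=telemetry.state();print(s)
D={}
for n in('scene','side','wrist'):
    s=telemetry.state();c=capture(n);D[n]=(c,s);T=Tw(c,s);print(n,c['vertical_fov'],c['cx'],c['cy'],c['k1'],T[:3,3].round(),T[:3,2].round(2))
    save(n+'0.png',c['frame'])
pickle.dump(D,open('d0.pkl','wb'))
E
```

```text
pics
{'time': 0.0, 'joint_pos': array([-7.17734563e+01,  5.26223706e+00,  7.05794039e+01, -1.54378917e-05,
        1.04266885e+02, -3.24902830e+00]), 'joint_vel': array([-0.01896553, -0.03680969, -0.00212269, -0.00088993,  0.00340299,
       -0.05183561]), 'effort': array([-2.65910028e-03, -4.46466637e+01, -4.06442750e+01,  6.95587322e-02,
        2.94428843e-02, -1.42730346e-04]), 'eef_pos': array([ 219.56734306, -558.072566  ,  221.54038627]), 'orientation': array([-1.79891647e+02, -6.13586601e-03,  2.14755624e+01]), 'contact_force': array([ 0.16564973, -0.27634844, -0.15115398]), 'moment': array([ 0.0209605 , -0.02425413,  0.00556742]), 'grip_force': 0.0, 'width': 1.0021816569711803}
scene 56.96043766182684 257.26617894841274 195.24928391679597 -0.1135058559569098 [1078.  283.  764.] [-0.55 -0.28 -0.78]
side 47.619845205300635 263.47359795263117 188.90326216982749 -0.13171055922010938 [ 547. -871.  683.] [ 0.04  0.83 -0.56]
wrist 61.308105760945054 259.2726294608606 196.87958444694425 -0.005947976234812635 [ 294. -529.  384.] [-0.27 -0.1  -0.96]
```

View pics/scene0.png

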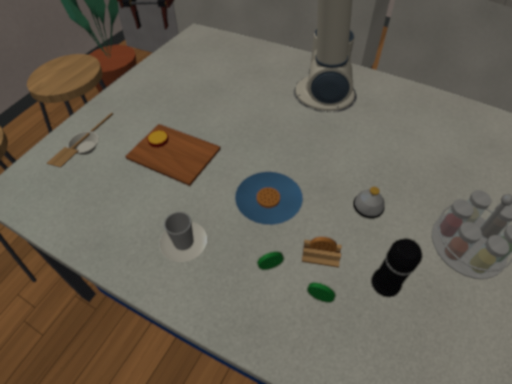

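View pics/side0.png

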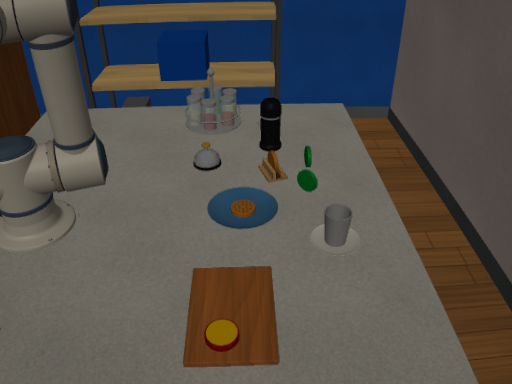

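The scene view shows cheese (158,137) on the board (173,153), plate (269,197), bell (369,203), rack with bread (322,250), glass (180,232), mill (397,265), and green decoys at (270,260) and (321,292). The side view shows the same: cheese (222,334), plate (243,207), bell (207,157), rack (273,168).

```bash
python3 - <<'E'
from h import *
import pickle
D=pickle.load(open('d0.pkl','rb'))
for n in('scene','side'):
    c,s=D[n];T=Tw(c,s);P=cloud(c,T);hsv=cv2.cvtColor(c['frame'],cv2.COLOR_RGB2HSV);h,sa,v=cv2.split(hsv);z=P[...,2]
    x,y=P[...,0],P[...,1]
    ws=(x>200)&(x<900)&(abs(y)<700)
    M={'yellow':(h>20)&(h<32)&(sa>180)&(v>100)&ws&(z<100),'blue':(h>95)&(h<115)&(sa>120)&ws&(z>-5)&(z<30),
     'green':(h>55)&(h<80)&(sa>150)&ws,'brown':(h<20)&(sa>110)&(v>60)&ws&(z>3)&(z<90)}
    for k,m in M.items():
        nl,L,st,ce=cv2.connectedComponentsWithStats(m.astype('uint8'))
        for i in range(1,nl):
            if st[i,4]<25: continue
            q=P[L==i];lo,hi=np.nanpercentile(q,3,0).round(),np.nanpercentile(q,97,0).round()
            print(n,k,ce[i].round(),st[i,4],'min',lo,'max',hi,'med',np.nanmedian(q,0).round())
            if k in('brown',) and st[i,4]>600 or k=='blue' and st[i,4]>600:
                cn=max(cv2.findContours((L==i).astype('uint8'),0,1)[0],key=cv2.contourArea)[:,0]
                W=plane(c,T,cn,15 if k=='brown' else 15)[:,:2].astype('float32')
                print('   rect',cv2.minAreaRect(W),'circ',cv2.minEnclosingCircle(W))
    for nm,(a,b) in {'z50-90':(50,90),'z90-200':(90,200)}.items():
        m=(z>a)&(z<b)&ws
        nl,L,st,ce=cv2.connectedComponentsWithStats(m.astype('uint8'))
        for i in range(1,nl):
            if st[i,4]>15:
                q=P[L==i];print(n,nm,ce[i].round(),st[i,4],np.nanpercentile(q,3,0).round(),np.nanpercentile(q,97,0).round())
c,s=D['scene']
f=cv2.resize(c['frame'][150:310,240:440],None,fx=4,fy=4,interpolation=2)[:600];save('crop0.png',f)
E
```

```text
scene yellow [157. 137.] 126 min [ 478. -383.   27.] max [ 520. -342.   33.] med [ 499. -362.   30.]
scene blue [269. 198.] 1975 min [464. -36.   3.] max [613. 116.  15.] med [539.  43.   7.]
   rect ((540.5033569335938, 41.15178680419922), (169.6185302734375, 168.9837646484375), 82.96994018554688) circ ((539.8225708007812, 41.24190902709961), 86.36092376708984)
scene green [270. 260.] 256 min [708. 117.  16.] max [741. 153.  62.] med [725. 135.  45.]
scene green [321. 292.] 295 min [739. 242.  16.] max [747. 291.  63.] med [745. 267.  47.]
scene brown [174. 154.] 2928 min [ 440. -403.   10.] max [ 599. -179.   24.] med [ 529. -279.   14.]
   rect ((520.0594482421875, -291.39697265625), (238.78134155273438, 169.50949096679688), 89.93170928955078) circ ((521.7568359375, -291.15484619140625), 142.2147674560547)
scene brown [ 63. 156.] 266 min [ 645. -582.   32.] max [ 742. -534.   49.] med [ 704. -559.   43.]
scene brown [268. 197.] 344 min [516.  15.  14.] max [571.  67.  19.] med [545.  41.  17.]
scene brown [322. 251.] 855 min [616. 192.   6.] max [663. 269.  70.] med [641. 230.  29
[... 2373 characters left out ...]
.  89.]
side z50-90 [269. 130.] 230 [598. 356.  52.] [661. 390.  89.]
side z50-90 [205. 145.] 47 [423. 271.  56.] [444. 297.  72.]
side z50-90 [308. 151.] 46 [733. 235.  50.] [745. 274.  64.]
side z50-90 [273. 156.] 93 [618. 195.  50.] [642. 242.  74.]
side z50-90 [308. 173.] 98 [702. 108.  50.] [738. 140.  66.]
side z50-90 [337. 218.] 622 [ 730. -123.   52.] [785. -63.  89.]
side z90-200 [211.  97.] 994 [366. 471.  92.] [515. 621. 178.]
side z90-200 [270. 112.] 535 [604. 356.  93.] [663. 396. 165.]
side z90-200 [101. 164.] 375 [201.  -4. 119.] [214.  60. 197.]
side z90-200 [333. 206.] 37 [ 728. -103.   90.] [779. -60.  93.]
side z90-200 [344. 218.] 17 [ 753. -125.   90.] [ 782. -109.   93.]
```

View pics/crop0.png

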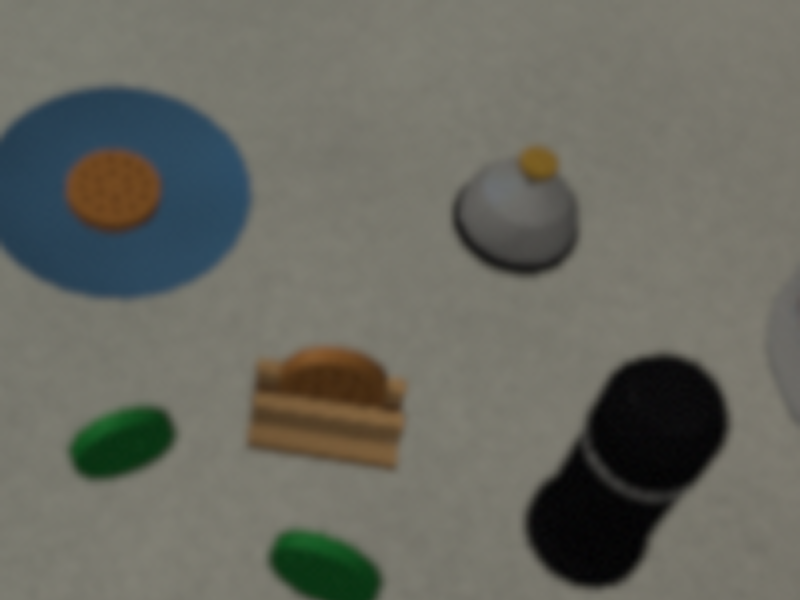

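The crop shows the bread standing in the rack at (330,375), parallel to the walls. The rack is turned about -17°, and the bell plunger is at (538,162). Next I'll move above the rack for a close look.

{"api": "jog_arm", "payload": {
  "increments": [
    [[0,0,0,-8.5,0.6],[0,0,0,-8.5,0.6],[0,0,0,-8.5,0.6],[0,0,0,-8.5,0.6],[0,0,0,-8.5,0.6],[0,0,0,-8.5,0.6],[0.048,0.009,0,0,0.6],[0.048,0.009,0,0,0.6],[0.048,0.009,0,0,0.6],[0.048,0.009,0,0,0.6]]
  ]
}}

```text
time: 1.15
eef_pos: [312.2, -384.4, 222.2]
orientation: [-180.0, -0.0, 72.4]
contact_force: [1.1, 0.1, 0.0]
width: 0.599
grip_force: 0.0
```

{"api": "jog_arm", "payload": {
  "increments": [
    [[0.048,0.009,0,0,0.6],[0.048,0.009,0,0,0.6],[0.048,0.009,0,0,0.6],[0.048,0.009,0,0,0.6],[0.048,0.009,0,0,0.6],[0.048,0.009,0,0,0.6],[0.048,0.009,0,0,0.6],[0.048,0.009,0,0,0.6],[0.048,0.009,0,0,0.6],[0.048,0.009,0,0,0.6]]
  ]
}}

```text
time: 2.15
eef_pos: [542.6, 46.5, 222.4]
orientation: [-180.0, 0.0, 72.5]
contact_force: [-0.2, -1.0, 0.6]
width: 0.603
grip_force: 0.0
```

{"api": "jog_arm", "payload": {
  "increments": [
    [[0.048,0.008,0,0,0.6],[0.048,0.008,0,0,0.6],[0.048,0.008,0,0,0.6],[0.048,0.008,0,0,0.6],[0,0,0,0,0.6],[0,0,0,0,0.6]]
  ]
}}

```text
time: 2.75
eef_pos: [630.4, 218.8, 220.5]
orientation: [-179.9, 0.1, 72.6]
contact_force: [-0.3, 0.2, 0.4]
width: 0.603
grip_force: 0.0
```

```bash
python3 - <<'E'
from h import *
s=telemetry.state();c=capture('wrist');T=Tw(c,s);P=cloud(c,T)
save('w1.png',c['frame'])
x,y,z=P[...,0],P[...,1],P[...,2]
near=(abs(x-632)<60)&(abs(y-230)<70)
for a,b in((45,80),(66,80),(22,36)):
    q=P[near&(z>a)&(z<b)]
    if len(q)<10: print(a,len(q));continue
    m=cv2.minAreaRect(q[:,:2].astype('float32'));print(a,b,len(q),m,q.max(0).round(1),np.median(q,0).round(1))
print(s['eef_pos'],s['orientation'])
E
```

```text
45 80 818 ((631.6671752929688, 226.03233337402344), (12.478527069091797, 61.19123077392578), 17.342998504638672) [645.7 256.6  74.4] [631.7 229.7  67.3]
66 80 458 ((631.5531005859375, 225.85743713378906), (12.156524658203125, 39.27642059326172), 17.34299659729004) [642.5 245.4  74.4] [631.7 226.9  70.8]
22 36 1340 ((631.6688232421875, 225.4112091064453), (34.17348098754883, 89.96691131591797), 17.051429748535156) [660.2 272.9  36. ] [635.3 230.8  30.5]
[630.36523924 218.84014543 220.54479156] [-1.79851654e+02  1.22338358e-01  7.25743096e+01]
```

View pics/w1.png

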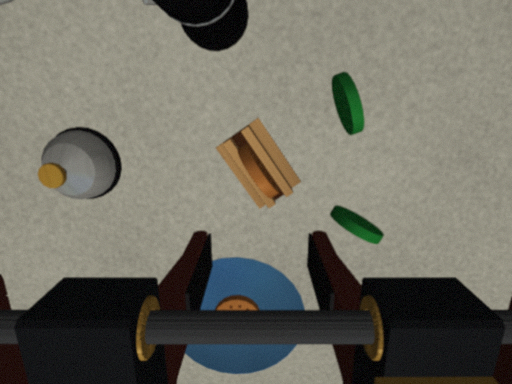

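The wrist view shows the rack at (258,163) with the bread between its walls. The groove runs to upper-left, so its yaw is +17.3°. The bread is at (631.6, 226), its top is at about 72 mm as expected, and it measures 12.5 mm thick.

{"api": "jog_arm", "payload": {
  "increments": [
    [[0,0,0,-8.5,0.5],[0,0,0,-8.5,0.5],[0,0,0,-8.5,0.5],[0,0,0,-8.5,0.5],[0.0065,0.0033,0,-0.7,0.5],[0,0,0.045,0,0.5],[0,0,0.045,0,0.5],[0,0,0.045,0,0.5],[0,0,0.03,0,0.5],[0,0,0.018,0,0.5]]
  ],
  "newtons": 12
}}

```text
time: 3.8
eef_pos: [630.1, 224.0, 36.4]
orientation: [-179.8, 0.0, 106.9]
contact_force: [-0.9, -0.1, -0.7]
width: 0.499
grip_force: 0.0
```

{"api": "jog_arm", "payload": {
  "increments": [
    [[0,0,0,0,0.5],[0,0,0,0,0],[0,0,0,0,0],[0,0,0,0,0],[0,0,0,0,0],[0,0,0,0,0],[0,0,0,0,0],[0,0,0,0,0]]
  ]
}}

```text
time: 4.6
eef_pos: [631.6, 225.1, 40.6]
orientation: [-180.0, 0.0, 107.2]
contact_force: [-3.5, -0.9, 5.3]
width: 0.137
grip_force: 12.0
```

{"api": "jog_arm", "payload": {
  "increments": [
    [[0,0,-0.02,0,0],[0,0,-0.03,0,0],[0,0,-0.04,8.5,0],[0,0,-0.04,8.5,0],[0,0,0,0.2,0]]
  ]
}}

```text
time: 5.1
eef_pos: [634.5, 226.0, 178.0]
orientation: [179.3, -0.2, 89.8]
contact_force: [-0.3, 0.3, 0.4]
width: 0.133
grip_force: 12.0
```

{"api": "jog_arm", "payload": {
  "increments": [
    [[-0.0463,-0.0142,0,0,0],[-0.0463,-0.0142,0,0,0],[-0.0463,-0.0142,0,0,0],[-0.0463,-0.0142,0,0,0],[-0.0463,-0.0142,0,0,0],[-0.0463,-0.0142,0,0,0],[-0.0463,-0.0142,0,0,0],[-0.0463,-0.0142,0,0,0],[-0.0463,-0.0142,0,0,0],[-0.0463,-0.0142,0,0,0]]
  ]
}}

```text
time: 6.1
eef_pos: [488.8, -239.6, 169.0]
orientation: [180.0, 0.0, 90.0]
contact_force: [0.6, -0.8, -0.2]
width: 0.133
grip_force: 12.0
```

```bash
python3 - <<'E'
from h import *
s=telemetry.state();print(s['eef_pos'],s['orientation'],s['width'],s['grip_force'])
c=capture('side');T=Tw(c);P=cloud(c,T)
s=telemetry.state();e=s['eef_pos'];print(e)
f=cv2.cvtColor(c['frame'],cv2.COLOR_RGB2HSV);h,sa,v=cv2.split(f)
m=(h<20)&(sa>110)&(v>60)&(abs(P[...,0]-e[0])<50)&(abs(P[...,1]-e[1])<60)&(P[...,2]>40)
q=P[m];print(m.sum(),np.percentile(q,[2,98],0).round(1))
save('s2.png',cv2.resize(c['frame'][100:384,120:420],None,fx=2,fy=2))
E
```

```text
[ 488.82984153 -239.60878334  168.99051673] [1.79975879e+02 7.54573581e-03 9.00328238e+01] 0.13331380689516434 11.999226361513138
[ 486.23725826 -246.22140703  168.66051779]
490 [[ 452.  -273.6  151.4]
 [ 507.3 -231.3  339.6]]
```

View pics/s2.png

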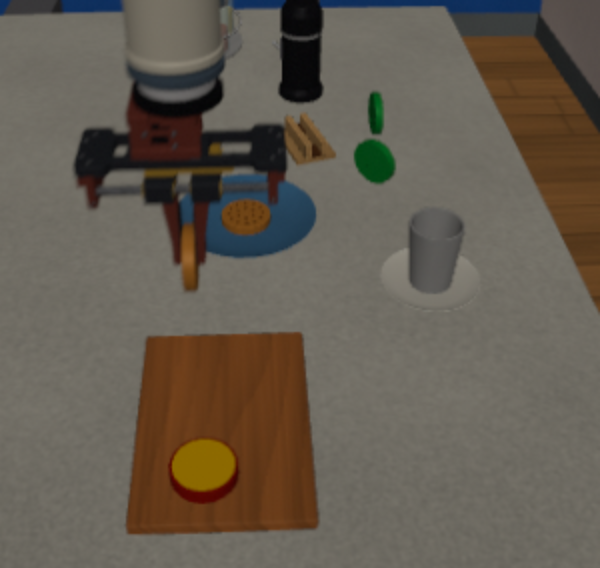

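The side view shows the bread gripped upright at (190,255) in the crop, above the free half of the board, with the cheese at (204,468). Next I'll lower it until it touches.

{"api": "jog_arm", "payload": {
  "increments": [
    [[0,0,0.045,0,0],[0,0,0.04,0,0],[0,0,0.02,0,0],[0,0,0.01,0,0],[0,0,0.002,0,0],[0,0,0.002,0,0],[0,0,0,0,0]]
  ]
}}

```text
time: 6.85
eef_pos: [490.5, -238.1, 52.1]
orientation: [179.9, 0.1, 90.0]
contact_force: [-0.4, -0.6, -0.8]
width: 0.136
grip_force: 12.0
```

{"api": "jog_arm", "payload": {
  "increments": [
    [[0,0,0.002,0,0],[0,0,0.002,0,0],[0,0,0,0,0]]
  ]
}}

```text
time: 7.15
eef_pos: [490.2, -238.1, 47.6]
orientation: [179.9, 0.1, 90.0]
contact_force: [0.4, -0.3, 2.8]
width: 0.142
grip_force: 12.0
```

{"api": "jog_arm", "payload": {
  "increments": [
    [[0,0,0,0,0.23],[0,0,0,0,0.23],[0,0.003,0,0,0.23],[0,0.003,0,0,0.23],[0,0.003,0,0,0.23],[0,0.003,0,0,0.23],[0,0,0,0,0.23]]
  ]
}}

```text
time: 7.85
eef_pos: [502.0, -237.8, 46.5]
orientation: [-180.0, -0.0, 90.0]
contact_force: [-0.3, -0.6, 0.2]
width: 0.228
grip_force: 0.0
```

```bash
python3 - <<'E'
from h import *
c=capture('side');s=telemetry.state();print(s['eef_pos'],s['width'])
save('s3.png',cv2.resize(c['frame'][150:384,150:350],None,fx=2.5,fy=2.5))
E
```

```text
[ 501.79418479 -237.76823279   46.52354118] 0.22840079061613527
```

View pics/s3.png

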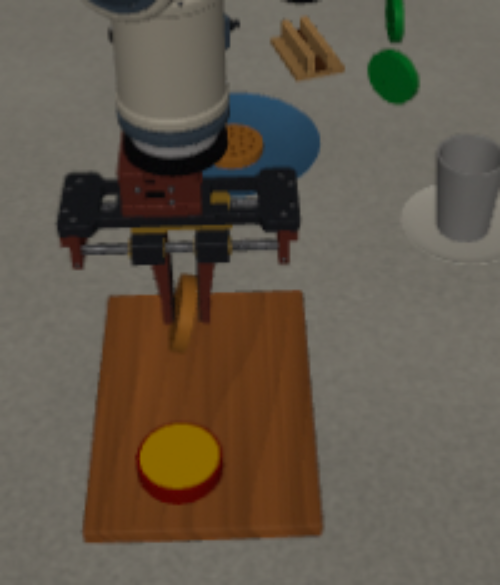

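The crop shows the bread leaning right, to +x, between the fingers at (185,315), as planned. I'll lower it now by opening and moving down together.

{"api": "jog_arm", "payload": {
  "increments": [
    [[0,0.002,0.002,0,0.31],[0,0.002,0.002,0,0.39],[0,0.002,0.002,0,0.47],[0,0.002,0.002,0,0.55],[0,0.002,0.002,0,0.63],[0,0.002,0.002,0,0.71],[0,0.002,0.003,0,0.79],[0,0.002,0.003,0,0.87],[0,0.003,0.002,0,0.95],[0,0.003,0,0,1.0]]
  ]
}}

```text
time: 8.9
eef_pos: [523.6, -237.7, 26.1]
orientation: [-180.0, -0.0, 90.0]
contact_force: [-0.1, -0.2, -0.5]
width: 0.988
grip_force: 0.0
```

{"api": "jog_arm", "payload": {
  "increments": [
    [[0,0.008,0,0,1.0],[0,0.006,0,0,1.0],[0,0,-0.03,0,1.0],[0,0,-0.04,0,1.0],[0,0,-0.04,0,1.0],[0,0,-0.04,0,1.0],[0,0,0,0,1.0],[0,0,0,0,1.0]]
  ]
}}

```text
time: 9.7
eef_pos: [538.5, -238.1, 178.0]
orientation: [179.8, 0.1, 90.0]
contact_force: [0.4, 0.5, -0.9]
width: 0.998
grip_force: 0.0
```

```bash
cat > m.py <<'E'
from h import *
def look(n,name=None):
    s=telemetry.state();c=capture(n);T=Tw(c,s);P=cloud(c,T)
    h,sa,v=cv2.split(cv2.cvtColor(c['frame'],cv2.COLOR_RGB2HSV))
    if name: save(name,c['frame'])
    return s,c,T,P,h,sa,v
def disc(c,T,m,zt):
    m=cv2.morphologyEx(m.astype('uint8'),cv2.MORPH_OPEN,np.ones((3,3)))
    for cn in cv2.findContours(m,0,1)[0]:
        if cv2.contourArea(cn)<80: continue
        W=plane(c,T,cn[:,0],zt)[:,:2].astype('float32')
        print('disc px',cn[:,0].mean(0).round(),'circ',np.round(np.r_[cv2.minEnclosingCircle(W)[0],cv2.minEnclosingCircle(W)[1]],1),'ell',np.round(np.r_[cv2.minAreaRect(W)[0],cv2.minAreaRect(W)[1]],1))
E
python3 - <<'E'
from m import *
s,c,T,P,h,sa,v=look('wrist','w4.png');print(s['eef_pos'])
x,y,z=np.moveaxis(P,-1,0);b=(x>440)&(x<600)&(y>-405)&(y<-175)
q=P[b&(z<21)];print('board z',np.median(q[:,2]))
disc(c,T,b&(z>22)&(z<60)&(y>-310),27)
print('top z',np.median(z[b&(z>22)&(z<60)&(y>-310)]))
disc(c,T,b&(h>18)&(h<34)&(sa>150)&(v>80)&(y<-310),31)
E
```

```text
[ 538.52252635 -238.08748923  178.01296525]
board z 15.612781737069668
disc px [249. 180.] circ [ 529.4 -236.8   32. ] ell [ 529.4 -237.    62.5   62. ]
top z 27.597850341362005
disc px [222. 294.] circ [ 498.6 -367.2   28.5] ell [ 498.4 -361.    42.7   55.4]
```

View pics/w4.png

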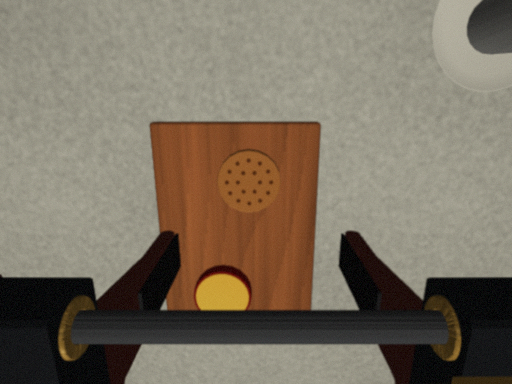

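The wrist view shows the bread flat at (249,181), i.e. (529,-237), with its top at 27.6 mm as expected. The cheese at (222,294) is partly hidden, so I'll take one closer look at it.

{"api": "jog_arm", "payload": {
  "increments": [
    [[-0.045,-0.01,0,0,1.0],[-0.045,-0.01,0,0,1.0],[-0.045,-0.01,0,0,1.0],[-0.045,-0.01,0,0,1.0],[0,0,0,0,1.0],[0,0,0,0,1.0]]
  ]
}}

```text
time: 10.35
eef_pos: [496.6, -418.0, 173.6]
orientation: [-179.8, -0.2, 89.9]
contact_force: [0.2, 1.1, -0.5]
width: 1.001
grip_force: 0.0
```

```bash
python3 - <<'E'
from m import *
s,c,T,P,h,sa,v=look('wrist');print(s['eef_pos'],s['orientation'])
x,y,z=np.moveaxis(P,-1,0);b=(x>440)&(x<600)&(y>-408)&(y<-175)
disc(c,T,b&(z>22)&(z<60)&(y>-310),27)
m=b&(h>18)&(h<34)&(sa>150)&(v>80)&(y<-310);disc(c,T,m,31);print(np.median(z[m]))
disc(c,T,b&(z>24)&(z<60)&(y<-310),31)
E
```

```text
[ 496.55259841 -418.03837401  173.56321195] [-179.81734165   -0.20347259   89.85648539]
disc px [296.   6.] circ [ 528.8 -257.8   25. ] ell [ 528.8 -263.9   12.9   49.9]
disc px [261. 131.] circ [ 499.  -366.5   28.7] ell [ 499.1 -366.4   55.7   56.8]
31.94245100273764
disc px [261. 130.] circ [ 499.  -366.3   31.8] ell [ 499.  -366.1   62.    62.4]
```

{"api": "jog_arm", "payload": {
  "increments": [
    [[0.026,0.001,0.02,0,1.0],[0.026,0.001,0.03,0,1.0],[0,0,0.04,0,1.0],[0,0,0.035,0,1.0],[0,0,0.02,0,1.0],[0,0,0.008,0,1.0],[0,0,0,0,1.0],[0,0,0,0,1.0]]
  ]
}}

```text
time: 11.2
eef_pos: [500.4, -365.6, 25.1]
orientation: [179.9, 0.1, 90.0]
contact_force: [-0.2, 0.7, -0.2]
width: 0.997
grip_force: 0.0
```

{"api": "jog_arm", "payload": {
  "increments": [
    [[0,-0.001,0.004,0,1.0],[0,0,0,0,0.5],[0,0,0,0,0.5],[0,0,0,0,0.5],[0,0,0,0,0.5],[0,0,0,0,0.5],[0,0,0,0,0.5]]
  ],
  "newtons": 15
}}

```text
time: 11.9
eef_pos: [498.6, -366.0, 20.0]
orientation: [180.0, 0.0, 90.0]
contact_force: [-0.7, 0.1, 2.2]
width: 0.724
grip_force: 15.0
```

{"api": "jog_arm", "payload": {
  "increments": [
    [[0,0,-0.02,0,0.5],[0,0,-0.04,0,0.5],[0,0,-0.045,0,0.5],[0,0,-0.025,0,0.5],[0.046,0.006,0,0,0.5],[0.046,0.006,0,0,0.5],[0.046,0.006,0,0,0.5],[0.046,0.006,0,0,0.5],[0.046,0.006,0,0,0.5],[0.046,0.006,0,0,0.5]]
  ]
}}

```text
time: 12.9
eef_pos: [534.5, -88.0, 149.4]
orientation: [-180.0, -0.0, 90.0]
contact_force: [0.3, -0.1, -0.7]
width: 0.727
grip_force: 15.0
```

{"api": "jog_arm", "payload": {
  "increments": [
    [[0.046,0.006,0,0,0.5],[0,0,0,0,0.5],[0,0,0,0,0.5],[0,0,0,0,0.5]]
  ]
}}

```text
time: 13.3
eef_pos: [540.6, -44.7, 149.4]
orientation: [-180.0, 0.0, 89.9]
contact_force: [-0.1, 0.4, -1.1]
width: 0.724
grip_force: 15.0
```

```bash
python3 - <<'E'
from m import *
s,c,T,P,h,sa,v=look('wrist','w5.png');print(s['eef_pos'],s['orientation'],s['width'])
x,y,z=np.moveaxis(P,-1,0);b=(x>440)&(x<640)&(y>-60)&(y<140)
m=b&(h<22)&(sa>90)&(v>50)&(z>11)&(z<26);disc(c,T,m,18);print(np.median(z[m]))
m=b&(h>95)&(h<118)&(sa>100)&(z<30);disc(c,T,m|(b&(h<22)&(sa>90)&(z>11)&(z<26)),17)
E
```

```text
[540.56228291 -44.71061598 149.40729384] [-1.79976162e+02  2.68031752e-02  8.99350800e+01] 0.7240719069196662
disc px [260.  96.] circ [541.4  36.4  31.5] ell [541.6  36.6  61.4  61.9]
18.544564184204887
disc px [257.  89.] circ [541.1  37.9  90.9] ell [541.   30.2 162.8 180.9]
```

View pics/w5.png

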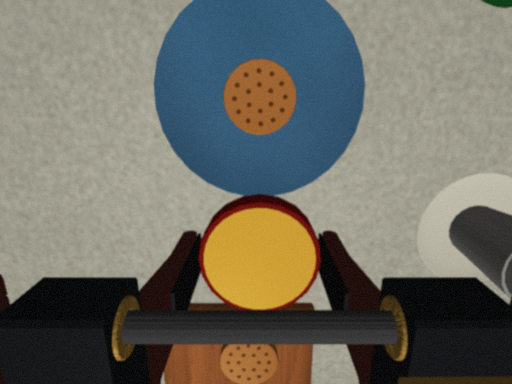

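The wrist view shows the bottom bread at (260,96), i.e. (541.5,36.5), central on the plate. The cheese is held level at (260,258).

{"api": "jog_arm", "payload": {
  "increments": [
    [[0.041,0.001,0,0,0.5],[0.04,0,0,0,0.5],[0,0,0.03,0,0.5],[0,0,0.04,0,0.5],[0,0,0.03,0,0.5],[0,0,0.016,0,0.5],[0,0,0.004,0,0.5],[0,0,0,0,0.5],[0,0,0,0,0.5]]
  ]
}}

```text
time: 14.25
eef_pos: [543.0, 36.8, 31.7]
orientation: [179.8, -0.0, 89.9]
contact_force: [-0.4, 0.1, 0.1]
width: 0.728
grip_force: 15.0
```

{"api": "jog_arm", "payload": {
  "increments": [
    [[0,0,0.002,0,0.5],[0,0,0.0015,0,0.5],[0,0,0.001,0,0.5],[0,0,0.0,0,0.5],[0,0,0.0,0,0.5]]
  ]
}}

```text
time: 14.75
eef_pos: [541.7, 37.2, 25.2]
orientation: [-180.0, -0.0, 90.0]
contact_force: [0.1, -0.5, -0.1]
width: 0.726
grip_force: 15.0
```

{"api": "jog_arm", "payload": {
  "increments": [
    [[0,0,0.001,0,0.5],[0,0,0.001,0,0.5],[0,0,0,0,0.5],[0,0,0.0,0,0.5]]
  ]
}}

```text
time: 15.15
eef_pos: [541.7, 37.2, 23.1]
orientation: [-180.0, -0.0, 90.0]
contact_force: [0.3, 0.4, 0.1]
width: 0.723
grip_force: 15.0
```

{"api": "jog_arm", "payload": {
  "increments": [
    [[0,0,0.001,0,0.5],[0,0,0,0,0.5],[0,0,0.0,0,0.5]]
  ]
}}

```text
time: 15.45
eef_pos: [541.7, 37.1, 22.9]
orientation: [180.0, 0.0, 90.0]
contact_force: [-3.5, -0.3, 5.3]
width: 0.722
grip_force: 15.0
```

{"api": "jog_arm", "payload": {
  "increments": [
    [[0,0,0,0,0.76],[0,0,0,0,0.82],[0,0,0,0,0.86],[0,0,0,0,0.86],[0,0,-0.02,0,0.86],[0,0,-0.03,0,0.86],[-0.02,0,-0.04,0,0.95],[-0.04,0,-0.04,0,1.0],[-0.046,0,0,0,1.0],[-0.046,0,0,0,1.0]]
  ]
}}

```text
time: 16.45
eef_pos: [542.4, -111.5, 149.6]
orientation: [179.8, 0.1, 90.1]
contact_force: [0.3, 0.0, 0.4]
width: 1.001
grip_force: 0.0
```

{"api": "jog_arm", "payload": {
  "increments": [
    [[-0.046,-0.002,0,0,1.0],[-0.046,-0.002,0,0,1.0],[-0.046,-0.002,0,0,1.0],[-0.046,-0.002,0,0,1.0],[0,0,0,0,1.0],[0,0,0,0,1.0],[0,0,0,0,1.0]]
  ]
}}

```text
time: 17.15
eef_pos: [533.8, -293.2, 147.4]
orientation: [-180.0, -0.0, 90.0]
contact_force: [-0.5, 0.5, 0.3]
width: 1.001
grip_force: 0.0
```

```bash
python3 - <<'E'
from m import *
s,c,T,P,h,sa,v=look('wrist');print(s['eef_pos'],s['orientation'],s['width'])
x,y,z=np.moveaxis(P,-1,0);b=(x>440)&(x<600)&(y>-405)&(y<-175)
disc(c,T,b&(z>22)&(z<60)&(y>-310),27)
for n in('scene','side'):
    s,c,T,P,h,sa,v=look(n);x,y,z=np.moveaxis(P,-1,0);b=(x>490)&(x<600)&(y>-20)&(y<90);print(n)
    disc(c,T,b&(h>19)&(h<34)&(sa>150)&(v>60),34);
    print(np.median(z[b&(h>19)&(h<34)&(sa>150)]))
E
```

```text
[ 533.78106264 -293.22735761  147.37987947] [-1.79998041e+02 -3.68427813e-02  9.00132866e+01] 1.0008151816343034
disc px [253. 127.] circ [ 529.3 -237.2   31.8] ell [ 529.6 -237.3   62.3   62.8]
scene
disc px [268. 193.] circ [542.8  40.   27. ] ell [543.1  39.1  51.   50.6]
33.109628825682194
side
nan
  return _methods._mean(a, axis=axis, dtype=dtype,
  ret = ret.dtype.type(ret / rcount)
```

{"api": "jog_arm", "payload": {
  "increments": [
    [[0.028,-0.002,0.02,0,1.0],[0.028,-0.0024,0.03,0,1.0],[0,0,0.035,0,1.0],[0,0,0.025,0,1.0],[0,0,0.01,0,1.0],[0,0,0.003,0,1.0],[0,0,0,0,1.0],[0,0,0,0,1.0]]
  ]
}}

```text
time: 18.1
eef_pos: [530.2, -238.7, 26.5]
orientation: [179.8, 0.1, 90.0]
contact_force: [-0.2, 0.4, 0.2]
width: 1.0
grip_force: 0.0
```

{"api": "jog_arm", "payload": {
  "increments": [
    [[0.001,-0.001,0.004,0,1.0],[0,0,0.003,0,1.0],[0,0,0,0,1.0],[0,0,0,0,1.0],[0,0,0,0,1.0]]
  ]
}}

```text
time: 18.6
eef_pos: [528.2, -237.3, 17.6]
orientation: [180.0, 0.0, 90.0]
contact_force: [0.1, -0.4, 0.1]
width: 1.0
grip_force: 0.0
```

{"api": "jog_arm", "payload": {
  "increments": [
    [[0,0.001,-0.0015,0,1.0],[0,0,0,0,0.5],[0,0,0,0,0.5],[0,0,0,0,0.5],[0,0,0,0,0.5],[0,0,0,0,0.5],[0,0,0,0,0.5]]
  ],
  "newtons": 12
}}

```text
time: 19.3
eef_pos: [529.2, -237.2, 19.0]
orientation: [-180.0, -0.0, 90.0]
contact_force: [-0.1, -0.2, 0.2]
width: 0.723
grip_force: 12.0
```

{"api": "jog_arm", "payload": {
  "increments": [
    [[0,0,-0.02,0,0.5],[0,0,-0.04,0,0.5],[0,0,-0.045,0,0.5],[0,0,-0.025,0,0.5],[0.046,0.003,0,0,0.5],[0.046,0.003,0,0,0.5],[0.046,0.003,0,0,0.5],[0.046,0.003,0,0,0.5],[0.01,0,0,0,0.5],[0,0,0,0,0.5]]
  ]
}}

```text
time: 20.3
eef_pos: [541.3, -41.7, 149.0]
orientation: [180.0, 0.0, 90.2]
contact_force: [0.1, -0.6, -0.0]
width: 0.72
grip_force: 12.0
```

{"api": "jog_arm", "payload": {
  "increments": [
    [[0,0,0,0,0.5],[0,0,0,0,0.5]]
  ]
}}

```text
time: 20.5
eef_pos: [541.3, -44.7, 148.9]
orientation: [-180.0, 0.0, 89.9]
contact_force: [0.1, 0.2, 0.2]
width: 0.723
grip_force: 12.0
```

```bash
python3 - <<'E'
from m import *
s,c,T,P,h,sa,v=look('wrist','w6.png');print(s['eef_pos'],s['orientation'],s['width'])
x,y,z=np.moveaxis(P,-1,0);b=(x>440)&(x<640)&(y>-60)&(y<140)
m=b&(h>18)&(h<34)&(sa>150)&(z>26)&(z<45);disc(c,T,m,34);print(np.median(z[m]))
disc(c,T,b&(z>27)&(z<45),34)
b=(z>130)&(z<190)&(abs(x-s['eef_pos'][0])<34)&(abs(y-s['eef_pos'][1])<40)&(h<22)&(sa>90);print('held z',np.nanmedian(z[b]));disc(c,T,b,np.nanmedian(z[b]))
E
```

```text
[541.25303072 -44.69488769 148.87074951] [-1.79985776e+02  2.76292000e-02  8.98695871e+01] 0.7227262583213936
disc px [259.  96.] circ [542.5  36.6  28.8] ell [542.4  36.5  56.4  56.7]
34.790884244953844
disc px [260.  95.] circ [542.6  36.7  31.8] ell [542.8  36.7  61.8  62.5]
held z 157.5327283442255
disc px [259. 252.] circ [541.9 -43.3  32.7] ell [541.8 -43.6  62.5  64.5]
```

View pics/w6.png

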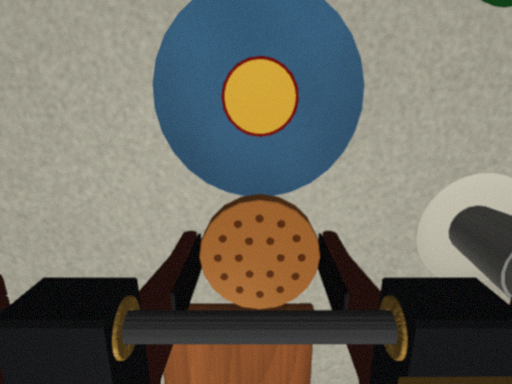

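The wrist view shows the cheese centred on the bread at (260,96), with the bread held level at (260,252).

{"api": "jog_arm", "payload": {
  "increments": [
    [[0.041,0.001,0,0,0.5],[0.04,0,0,0,0.5],[0,0,0.03,0,0.5],[0,0,0.04,0,0.5],[0,0,0.025,0,0.5],[0,0,0.008,0,0.5],[0,0,0.003,0,0.5],[0,0,0,0,0.5],[0,0,0,0,0.5],[0,0,0,0,0.5]]
  ]
}}

```text
time: 21.55
eef_pos: [543.3, 37.7, 44.7]
orientation: [179.8, -0.0, 90.0]
contact_force: [-0.6, 0.2, -0.0]
width: 0.722
grip_force: 12.0
```

{"api": "jog_arm", "payload": {
  "increments": [
    [[0,0,0.002,0,0.5],[0,0,0.001,0,0.5],[0,0,0,0,0.5],[0,0,0,0,0.5]]
  ]
}}

```text
time: 21.95
eef_pos: [542.3, 37.8, 40.0]
orientation: [-180.0, -0.0, 90.0]
contact_force: [-0.8, 1.2, -0.2]
width: 0.722
grip_force: 12.0
```

{"api": "jog_arm", "payload": {
  "increments": [
    [[-0.001,0,0.001,0,0.5],[0,0,0,0,0.5],[0,0,0,0,0.5]]
  ]
}}

```text
time: 22.25
eef_pos: [542.3, 36.8, 38.9]
orientation: [-180.0, 0.0, 90.0]
contact_force: [-0.1, 0.0, -0.1]
width: 0.722
grip_force: 12.0
```

{"api": "jog_arm", "payload": {
  "increments": [
    [[0,0,0.001,0,0.5],[0,0,0,0,0.5],[0,0,0,0,0.5]]
  ]
}}

```text
time: 22.55
eef_pos: [542.4, 36.8, 38.0]
orientation: [180.0, -0.0, 90.0]
contact_force: [-0.1, -0.1, -0.5]
width: 0.727
grip_force: 12.0
```

{"api": "jog_arm", "payload": {
  "increments": [
    [[0,0,0.001,0,0.5],[0,0,0,0,0.5],[0,0,0,0,0.5]]
  ]
}}

```text
time: 22.85
eef_pos: [542.4, 36.8, 37.9]
orientation: [180.0, -0.0, 90.0]
contact_force: [-2.0, -0.3, 5.3]
width: 0.721
grip_force: 12.0
```

{"api": "jog_arm", "payload": {
  "increments": [
    [[0,0,0,0,0.76],[0,0,0,0,0.82],[0,0,0,0,0.86],[0,0,0,0,0.86],[0,0,-0.02,0,0.86],[0,0,-0.03,0,0.86],[0,0,-0.04,0,0.86],[0,0,-0.04,0,0.5],[0.04,-0.026,0,0,0],[0.04,-0.026,0,0,0]]
  ]
}}

```text
time: 23.85
eef_pos: [490.8, 117.0, 168.7]
orientation: [179.8, -0.0, 89.8]
contact_force: [0.4, 0.7, 0.0]
width: 0.626
grip_force: 0.0
```

{"api": "jog_arm", "payload": {
  "increments": [
    [[0.04,-0.026,0,0,0],[0.04,-0.026,0,0,0],[0.01,-0.004,0,0,0],[0,0,0,0,0],[0,0,0,0,0],[0,0,0,0,0]]
  ]
}}

```text
time: 24.45
eef_pos: [435.2, 205.6, 166.8]
orientation: [-180.0, 0.0, 89.9]
contact_force: [0.2, -0.0, 0.3]
width: 0.074
grip_force: 0.0
```

```bash
python3 - <<'E'
from m import *
s,c,T,P,h,sa,v=look('wrist','w7.png');print(s['eef_pos'],s['orientation'],s['width'])
x,y,z=np.moveaxis(P,-1,0);b=(abs(x-434)<30)&(abs(y-286)<35)
m=b&(h>12)&(h<34)&(sa>110)&(z>60)&(z<80);disc(c,T,m,70);print(np.median(P[m],0))
q=P[b&(z>66)&(z<80)];print('z>66',np.median(q,0),np.ptp(q,0))
for n in('scene',):
    s,c,T,P,h,sa,v=look(n);x,y,z=np.moveaxis(P,-1,0);b=(x>490)&(x<600)&(y>-20)&(y<90);print(n)
    save('sc8.png',cv2.resize(c['frame'][140:270,200:430],None,fx=3,fy=3))
    disc(c,T,b&(h<22)&(sa>100)&(z>38),46);print(np.median(z[b&(h<22)&(sa>100)&(z>38)]))
E
```

```text
[435.19702584 205.61519298 166.75084303] [-1.79988177e+02  3.83487054e-02  8.98681433e+01] 0.0740508347216536
disc px [257.  95.] circ [434.4 287.9  12.4] ell [434.1 287.7  24.1  23.8]
[434.4098134  288.17477203  70.36793835]
z>66 [434.43766539 288.19611136  70.33722805] [24.65370973 24.93774848  4.81803058]
scene
disc px [268. 191.] circ [546.2  42.1  32.8] ell [546.6  42.   60.6  57.9]
44.72718166302707
```

View pics/sc8.png

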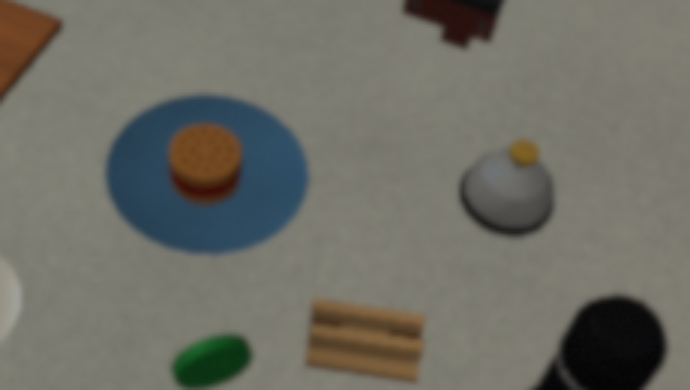

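The crop shows a neat three-layer stack at (205,163), and the bell plunger at (524,152). I'll press the bell next.

{"api": "jog_arm", "payload": {
  "increments": [
    [[0.042,-0.001,0,0,0],[0.041,0,0,0,0],[0,0,0.03,0,0],[0,0,0.035,0,0],[0,0,0.02,0,0],[0,0,0.005,0,0],[0,0,0,0,0],[0,0,0,0,0],[0,0,0,0,0]]
  ]
}}

```text
time: 25.45
eef_pos: [434.5, 290.1, 78.9]
orientation: [179.9, -0.1, 89.9]
contact_force: [-0.3, 0.1, -0.8]
width: 0.005
grip_force: 0.0
```

{"api": "jog_arm", "payload": {
  "increments": [
    [[0,0,0.003,0,0],[0,0,0.003,0,0],[0,0,0.003,0,0],[0,0,0.002,0,0],[0,0,0.002,0,0],[0,0,0,0,0],[0,0,0,0,0]]
  ]
}}

```text
time: 26.15
eef_pos: [433.7, 290.0, 64.4]
orientation: [180.0, -0.0, 90.0]
contact_force: [0.1, -0.2, 3.0]
width: -0.001
grip_force: 1.9
```

{"api": "jog_arm", "payload": {
  "increments": [
    [[0,0,0.0015,0,0],[0,0,0.001,0,0],[0,0,0,0,0],[0,0,0,0,0]]
  ]
}}

```text
time: 26.55
eef_pos: [433.7, 290.0, 62.3]
orientation: [179.9, -0.0, 90.0]
contact_force: [-1.1, 0.3, 7.3]
width: 0.005
grip_force: 3.5
```

{"api": "jog_arm", "payload": {
  "increments": [
    [[0,0,0.001,0,0],[0,0,0,0,0],[0,0,0,0,0]]
  ]
}}

```text
time: 26.85
eef_pos: [433.8, 290.0, 62.2]
orientation: [179.9, -0.0, 90.0]
contact_force: [-2.7, -1.9, 11.6]
width: 0.004
grip_force: 5.6
```

{"api": "jog_arm", "payload": {
  "increments": [
    [[0,0,-0.005,0,0],[0,0,-0.015,0,0],[0,0,-0.03,0,0],[0,0,-0.04,0,0],[-0.02,0,-0.02,0,0],[-0.02,0,0,0,0],[-0.03,0,0,0,0],[0,0,0,0,0],[0,0,0,0,0],[0,0,0,0,0]]
  ]
}}

```text
time: 27.85
eef_pos: [433.2, 220.4, 170.2]
orientation: [-179.9, -0.0, 90.0]
contact_force: [-0.6, 0.6, 0.4]
width: 0.008
grip_force: 0.0
```

```bash
python3 - <<'E'
from m import *
s,c,T,P,h,sa,v=look('wrist')
x,y,z=np.moveaxis(P,-1,0);b=(abs(x-434)<30)&(abs(y-286)<35)&(h>12)&(h<34)&(sa>110)&(z>50)
print('bell',np.median(P[b],0),s['eef_pos'],s['contact_force'])
s,c,T,P,h,sa,v=look('scene');x,y,z=np.moveaxis(P,-1,0);b=(x>490)&(x<600)&(y>-20)&(y<90)
disc(c,T,b&(h<22)&(sa>100)&(z>38),46)
print(r.job_done())
E
```

```text
bell [433.66575096 281.86744312  71.1234703 ] [433.15848129 220.38907626 170.24161516] [-0.5604602   0.61496605  0.43726413]
disc px [268. 191.] circ [547.8  41.6  33.5] ell [548.   42.7  63.8  57.8]
the job is handed in; nothing more can be done
None
```

The job is done and handed in at about 28 s: the crispbread was laid flat on the board, the three-layer stack stands in the middle of the plate, and the bell's plunger was pressed to its stop and came back up.

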